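# Dispense one token and nudge it onto its count spot

### The job

Press the black plunger of the token feeder all the way down once and let it come back up, so that a single blue token slides out of the front. Then push that token aside along the table with the fingertips until it lies wholly on the blue-rimmed round spot. Do not pick the token up, do not dispense a second one, and leave the other things where they are.

Things in the scene. Friction and masses are not known exactly. Their poses are not given: they have to be found in the camera images.
- feeder: Token feeder fixed to the table: clear square magazine (43 mm wide, 44 mm high), grey housing behind it (46 mm wide, 38 mm high, ends at x = +0.085), feet 72 mm over all. Origin: on the table under the middle of the magazine. Its -x axis points out of the front, where tokens come out; z up. The front face lies at x = -0.022, the plunger at x = +0.056, y = 0.
- plunger (a joint): Travel of the plunger in m: 0 up, 0.024 fully down (hard stop). A spring returns it: about 2 N to start, 5 N at the bottom, a little more when moved fast. It drives a blade 2.5 times as far, which pushes the lowest token out under the front wall; a press that stops half-way leaves the token half out. When it comes up, the next token drops into place.
- plunger_top (a point): Centre of the top face of the plunger's black round cap, 36 mm across; the top is 75 mm above the table when up, 51 mm when fully down. Pressed straight down.
- token_0_center (a point): Centre (half-way up) of the lowest blue token in the magazine, which the press pushes out: a flat disc, 30 mm across, 12 mm thick, about 14 g, light-wood spot on top. It slides on the table, its centre 6 mm up. After a slow full press its centre rests about 60 mm in front of the feeder's origin (feeder x = -0.06, y near 0), further if pressed fast.
- token_1_center (a point): Centre of the second blue token in the magazine (same size); it must stay in the magazine.
- token_2_center (a point): Centre of the third, topmost blue token in the magazine (same size); it must stay in the magazine.
- blue_pad: The count spot to fill: a thin flat round mark on the table, 80 mm across, white with a blue rim, empty at the start. Less than 1 mm thick, so the token slides onto it without a step. Origin: its centre, on the table. It lies to one side of the feeder's outlet, 11 to 14 cm off; the red one lies on the other side.
- red_pad: The same mark with a red rim, 80 mm across, on the other side of the outlet; a red token already lies on it. Origin: its centre, on the table.
- red_token_center (a point): Centre of the red token (30 mm across, 12 mm thick) that lies on the red-rimmed spot. Leave it alone.
- tape_dispenser: Desk tape dispenser, 52 x 177 mm, 98 mm high, loose, standing to the right of the work, long side pointing away from the robot. Leave it alone. Origin: centre of its underside. Beyond it, further right, stands a fixed bag sealer whose blue arm is raised: fingertips kept 0.3 m or more above the table pass clear over it.
- pencil: Green pencil, 112 mm long, 7 mm thick, lying near the front edge to the right. Leave it alone.
- ball_pen: White and red pen, 145 mm long, 11 mm thick, lying near the front edge to the left. Leave it alone.

How it is judged:
By the outcome, as a careful person would: the job done as asked, in the order asked, and still so for the second after the job is handed in, with the robot touching nothing.
It also fails if it takes over 54 s, if anything falls off the work surface, if the arm or the gripper's body presses on something with over 40 N, if the wrist force passes 120 N, or if a joint passes its speed limit or range.

### The arm

A 7-joint arm with a two-finger parallel gripper is mounted at the origin on a cart in front of the work surface, level with it; the furniture and walls round the work are solid. World frame = base frame: x ahead of the robot, y to its left, z up, the work surface at z = 0. Lengths are in m, angles in rad, forces in N, time in s.
With the tool pointing down it reaches from about 0.4 to 0.85 m from the base axis. Payload 10.4 kg.
Tool frame: the origin (TCP) lies between the finger pads; the fingertips stand ahead of it and the grasp point (between the pads) lies 5 mm behind it (manip.tip_extent is the z of the fingertips in the tool frame, in m); z points along the fingers, y is the line along which they close (so a half turn about z gives the same grasp; the last joint's range is limited). The gripper opens to 85 mm and grips with 20 to 120 N. Pads are 22 mm wide; open, the fingers measure 114 mm over their backs; the gripper's body (76 mm by 85 mm) begins 54 mm behind the grasp point. The pads swing forward as they close: fully open they stand 13 mm farther back than shut.
Start: joints at [-1.233, 0.332, -0.065, 1.46, 0.022, 1.35, -0.088], TCP at [0.221, 0.585, 0.245] pointing down, gripper open.
Joint ranges: [-2.6, 2.6], [-0.5, 2.12], [-1.47, 1.34], [0.16, 2.42], [-1.27, 4.41], [0.06, 2.06], [-2.6, 2.6]. Speed limits (rad/s): [2.22, 2.22, 2.79, 2.79, 3.14, 3.14, 3.14].

### API

Orientations are given as a unit quaternion [x, y, z, w].
In Python, from workcell import status, viewer, manip gives the robot as it stands.
- The arm moves only by the tool play_rows, never from a script. Its argument "plan" is one flat list of numbers, 7 for each row, row after row: the turn, a rotation vector about the tool's x, y, z in degrees, then the shift along the tool's x, y, z in m, then the opening, from 0 (shut) to 1 (fully open). In form: [ax, ay, az, dx, dy, dz, grip, ax, ay, az, dx, dy, dz, grip, ...]. A call has 1 to 20 rows; each row is the pose to reach, as a shift and turn from the pose commanded when the call began, along the tool's axes at that moment; what a row does not reach only later rows make up. A row lasts 1/8 s, in which the tool goes at most 62.5 mm and 10.7 degrees, less where a joint would pass 70% of its speed; a pose out of reach is approached as far as the arm can. A call with a gripper value outside its range is refused whole. The fingers move at their own pace and stop on an object; "squeeze" is the grip in N (left out, the last holds). Time passes only in rows, so rows that repeat a pose let the fingers close. It gives the time, the measured TCP pose, the force, the opening and the grip force at its end, in the units of the state.
- status.get_obs(): the state, without advancing time (a new reading comes with each control period).
- viewer.camera(name): name is "side" or "top" or "wrist"; returns the picture (480x640x3 uint8, red, green, blue); there is no depth.
- viewer.camera_model(name): a dict with "fx", "fy", "cx", "cy" (pixels), "D" ([k1, k2, p1, p2, k3] as OpenCV has them; the pictures are not rectified), "R" (3x3) and "t" (3): a world point X has camera coordinates R X + t. Camera axes: x right, y down, z forward; pixel columns grow to the right and rows downward; lengths in m; the calibration is good to about 2 mm. A picture is of the moment at which its call begins: read the wrist's pose just before it. camera_model takes no time and is no camera call; for the wrist camera it gives the pose at the moment of the call.
- manip.hand_in(): hands the job in; it is judged then, once.
The state is a dict: "clock": time; "joint_pos": joint angles; "joint_velocities": joint speeds; "tau": joint torques, N m; "position": TCP position; "ee_rot": TCP orientation; "ft_force": force on the tool from outside, world axes, zero at the start; "torque": the same for the moment, N m; "grip_width": opening from 0.0 (shut) to 1.0 (fully open); "grasp_force": force on a finger pad.
Only numpy, scipy, OpenCV 4.12 (cv2) and the standard library are available. Lean on these libraries where they do the work, as an engineer would, in place of code of your own. Each camera call takes 0.05 s, during which the arm holds its last target. There are 200 camera calls.

## Working session

There is one attempt and no reset: what is moved stays moved. The work goes in short steps, Python scripts to look and compute and a tool call to move; the robot and the scene stay as the last step left them, time stands still between calls to the robot, and variables do not carry over. Pictures are saved under pics/ and viewed, at most 10 in all, crops included, and the job is handed in when it is done.

Besides the shell and the picture viewer there is one more tool, called after ">>>" in YAML: its name, and indented under it one key for each argument. play_rows: Moves the arm, as the interface text tells. Its arguments: {"type":"object","properties":{"plan":{"type":"array","items":{"type":"number"}},"squeeze":{"type":"number"}},"required":["plan"]}

```bash
mkdir -p pics
cat > h.py <<'E'
import numpy as np, cv2
from workcell import status, viewer, manip
def ray(name,uv,z,m=None):
    m=m or viewer.camera_model(name)
    K=np.array([[m['fx'],0,m['cx']],[0,m['fy'],m['cy']],[0,0,1]])
    p=cv2.undistortPoints(np.array(uv,float).reshape(-1,1,2),K,np.array(m['D'],float)).reshape(-1,2)
    R=np.array(m['R']);t=np.array(m['t']);c=-R.T@t
    d=np.c_[p,np.ones(len(p))]@R
    return c+d*((z-c[2])/d[:,2])[:,None]
def snap(name,f):
    im=viewer.camera(name); cv2.imwrite('pics/'+f,im[:,:,::-1]); return im
E
python3 - <<'E'
from h import *
o=status.get_obs();print(o);print(manip.tip_extent)
a=snap('top','t0.png');b=snap('side','s0.png')
cv2.imwrite('pics/ts.png',np.hstack([a,b])[:,:,::-1])
for n in('top','side'):
    m=viewer.camera_model(n);print(n,-np.array(m['R']).T@m['t'])
E
```

```text
{'clock': 0.0, 'joint_pos': array([-1.23257068,  0.33288261, -0.06468753,  1.46091672,  0.02159782,
        1.34990942, -0.08848442]), 'joint_velocities': array([ 7.68774979e-04, -9.36682659e-04, -1.54581786e-03, -6.89687048e-05,
        1.28605839e-03,  6.25435616e-04, -2.35953847e-04]), 'tau': array([ 6.69980227e-05, -6.25448585e+01,  4.93731361e-02, -3.91615748e+01,
        1.63636316e-02,  9.95450187e-03, -3.83527799e-05]), 'position': array([0.22054149, 0.58442375, 0.24452093]), 'ee_rot': array([ 1.79423970e-01,  9.83771586e-01, -7.04111207e-04, -9.42470193e-05]), 'ft_force': array([ 0.22108405,  0.43165172, -0.0435277 ]), 'torque': array([-0.01053196, -0.00861743, -0.01945574]), 'grasp_force': 0.0, 'grip_width': 1.0015437268539582}
0.014
top [0.27099974 0.01676727 1.50493098]
side [0.35306161 1.05500292 0.56563104]
```

View pics/t0.png

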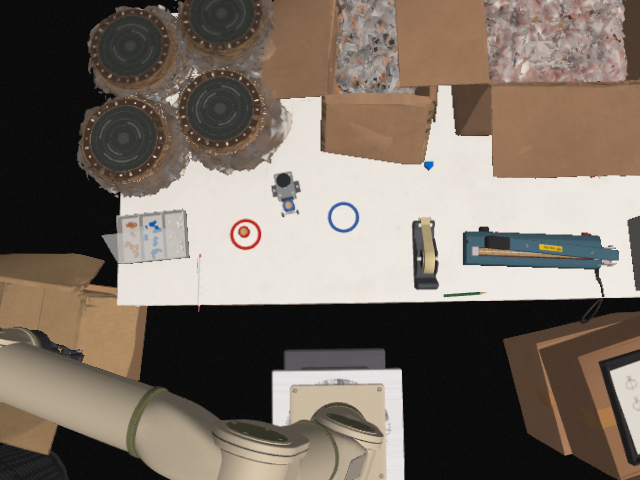

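View pics/s0.png

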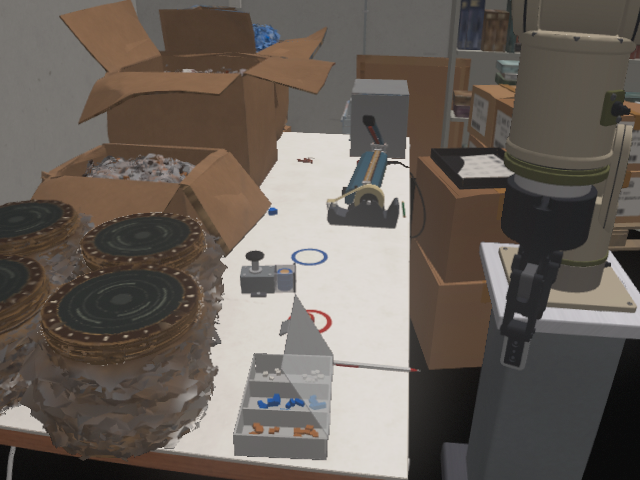

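The top view shows the feeder's cap at about (283,180), its magazine at (289,205), the red pad at (245,234) and the blue pad at (343,217). The side view shows the cap at (255,255). The arm is off to the left of the table. Next I'll measure these.

Run:
```python
from h import *
im=cv2.imread('pics/t0.png')
c=im[160:260,220:370];cv2.imwrite('pics/c.png',cv2.resize(c,None,fx=5,fy=5,interpolation=cv2.INTER_CUBIC))
h=cv2.cvtColor(im,cv2.COLOR_BGR2HSV)
def blobs(mask,x0,y0,x1,y1,mn=15):
    m=np.zeros_like(mask);m[y0:y1,x0:x1]=mask[y0:y1,x0:x1]
    for c in cv2.findContours(m,cv2.RETR_EXTERNAL,cv2.CHAIN_APPROX_NONE)[0]:
        if len(c)>8:
            (u,v),r=cv2.minEnclosingCircle(c); yield u,v,r,cv2.contourArea(c)
bl=cv2.inRange(h,(100,90,50),(125,255,255)); rd=cv2.inRange(h,(0,150,80),(8,255,255))|cv2.inRange(h,(172,150,80),(180,255,255)); dk=cv2.inRange(h,(0,0,0),(180,255,75))
for n,m,z in(('blue',bl,0),('red',rd,0),('dark',dk,.075)):
    for b in blobs(m,220,160,380,260): print(n,np.round(b,1),ray('top',b[:2],z).round(4))
print(ray('top',[[200,255],[198,310],[289,205],[120,304],[600,300],[425,220],[425,288],[320,162]],0).round(3))
```

```text
blue [343.1 217.   15.2 673. ] [[ 0.5285 -0.023   0.    ]]
blue [288.6 205.    6.2  93.5] [[0.5619 0.1152 0.    ]]
red [245.4 234.2  15.  659.5] [[0.4884 0.2252 0.    ]]
dark [289.5 197.5   2.5   1.5] [[0.5658 0.1081 0.075 ]]
dark [283.  180.    6.7 122. ] [[0.6096 0.1237 0.075 ]]
[[ 0.437  0.34   0.   ]
 [ 0.299  0.343  0.   ]
 [ 0.562  0.114  0.   ]
 [ 0.316  0.542  0.   ]
 [ 0.306 -0.669  0.   ]
 [ 0.518 -0.231  0.   ]
 [ 0.345 -0.224  0.   ]
 [ 0.673  0.034  0.   ]]
```

View pics/c.png

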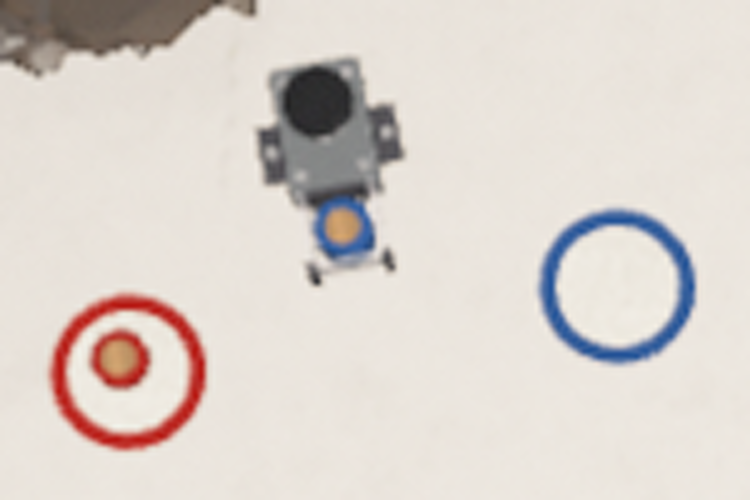

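The zoomed crop shows the cap at crop (318,100), the token stack at (344,228), the blue ring centre at (617,286) and the red token at (120,358). From these the feeder origin is about (0.555, 0.113), its axis is turned about 11°, and the blue pad is at (0.5285, -0.023). I'll move above the work, turning so the finger line is across the push direction.

>>> play_rows:
  plan: [0, 0, 0, -0.02, -0.02, -0.05, 0, 0, 0, 28, -0.19, -0.17, -0.05, 0, 0, 0, 55, -0.375, -0.344, -0.05, 0, 0, 0, 55, -0.375, -0.344, -0.05, 0, 0, 0, 55, -0.375, -0.344, -0.05, 0, 0, 0, 55, -0.375, -0.344, -0.05, 0, 0, 0, 55, -0.375, -0.344, -0.05, 0, 0, 0, 55, -0.375, -0.344, -0.05, 0, 0, 0, 55, -0.375, -0.344, -0.05, 0, 0, 0, 55, -0.375, -0.344, -0.05, 0, 0, 0, 55, -0.375, -0.344, -0.05, 0, 0, 0, 55, -0.375, -0.344, -0.05, 0, 0, 0, 55, -0.375, -0.344, -0.05, 0, 0, 0, 55, -0.375, -0.344, -0.05, 0]

```text
clock: 1.85
position: [0.4499, 0.131, 0.2953]
ee_rot: [0.613, 0.79, -0.0, -0.0]
ft_force: [-0.3, 0.4, -0.3]
grip_width: 0.002
grasp_force: 0.0
```

Run:
```python
from h import *
from scipy.spatial.transform import Rotation as R
o=status.get_obs();print(o['clock'],o['position'],o['joint_pos'].round(2),o['ft_force'],o['grip_width']);print(R.from_quat(o['ee_rot']).as_matrix().round(3))
m=viewer.camera_model('wrist');im=snap('wrist','w0.png')
np.save('m.npy',m,allow_pickle=True)
for n,p in dict(cap=(.6096,.1237,.075),bl=(.5285,-.023,0)).items():
    q=np.array(m['R'])@p+m['t'];print(n,m['fx']*q[0]/q[2]+m['cx'],m['fy']*q[1]/q[2]+m['cy'])
```

```text
1.85 [0.44988341 0.13098087 0.29526356] [-0.78 -0.06  0.39  1.79  0.02  1.4  -0.15] [-0.28616765  0.43004648 -0.33247573] 0.0017753422415395022
[[-0.248  0.969 -0.   ]
 [ 0.969  0.248 -0.   ]
 [ 0.    -0.    -1.   ]]
cap 493.1035607248419 256.56059260833985
bl 357.07250428030125 331.18949807930085
```

View pics/w0.png

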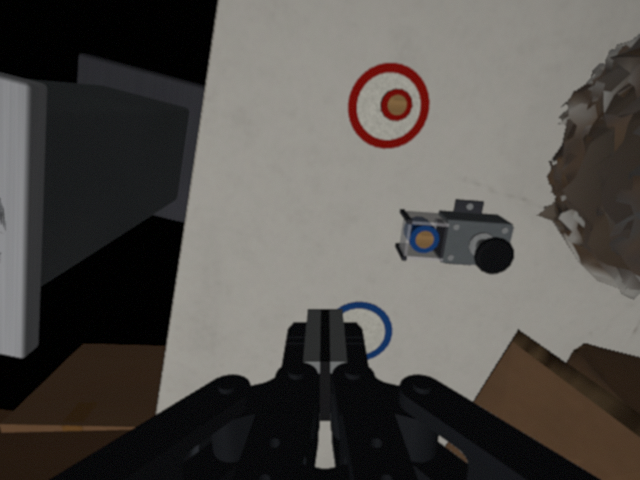

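The wrist view shows the cap at (493,255), against a prediction of (493,256.6), so the estimate holds. The token stack is at (425,239) and the blue ring is centred near (358,331). I'll cross-check by casting rays from this view.

Run:
```python
from h import *
m=np.load('m.npy',allow_pickle=True).item()
print('cap',ray('wrist',[[493,255]],.075,m),'tok',ray('wrist',[[425,239]],.036,m),ray('wrist',[[397,104]],.012,m),ray('wrist',[[358,331]],0,m))
```

```text
cap [[0.60880044 0.12506598 0.075     ]] tok [[0.55700245 0.11441375 0.036     ]] [[0.49531605 0.22973168 0.012     ]] [[ 0.52947054 -0.02245712  0.        ]]
```

>>> play_rows:
  plan: [0, 0, 0, -0.046, 0.1525, 0.05, 0, 0, 0, 0, -0.046, 0.1525, 0.05, 0, 0, 0, 0, -0.046, 0.1525, 0.05, 0, 0, 0, 0, -0.046, 0.1525, 0.05, 0, 0, 0, 0, -0.046, 0.1525, 0.1, 0, 0, 0, 0, -0.046, 0.1525, 0.15, 0, 0, 0, 0, -0.046, 0.1525, 0.18, 0, 0, 0, 0, -0.046, 0.1525, 0.195, 0, 0, 0, 0, -0.046, 0.1525, 0.195, 0, 0, 0, 0, -0.046, 0.1525, 0.195, 0]

```text
clock: 3.15
position: [0.61, 0.124, 0.102]
ee_rot: [0.613, 0.79, 0.001, 0.001]
ft_force: [-0.7, 0.3, 1.3]
grip_width: 0.003
grasp_force: 0.0
```

Run:
```python
from h import *
o=status.get_obs();print(o['clock'],o['position'],o['ft_force'])
a=snap('side','s1.png')[200:360,180:380];b=snap('wrist','w1.png')
cv2.imwrite('pics/d.png',np.hstack([cv2.resize(a,(400,320)),cv2.resize(b,(400,320))])[:,:,::-1])
```

```text
3.15 [0.61002693 0.12401497 0.10200949] [-0.73648497  0.26198255  1.28268898]
```

View pics/d.png

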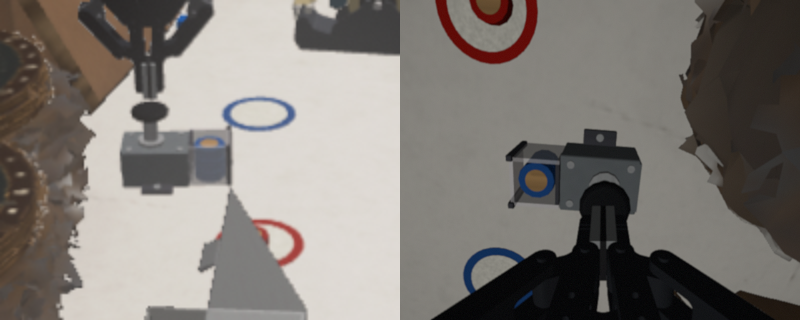

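The shut fingertips sit right above the middle of the cap in both views. Now the slow press, holding at the bottom.

>>> play_rows:
  plan: [0, 0, 0, 0, 0, 0.006, 0, 0, 0, 0, 0, 0, 0.011, 0, 0, 0, 0, 0, 0, 0.0135, 0, 0, 0, 0, 0, 0, 0.016, 0, 0, 0, 0, 0, 0, 0.0185, 0, 0, 0, 0, 0, 0, 0.021, 0, 0, 0, 0, 0, 0, 0.0235, 0, 0, 0, 0, 0, 0, 0.026, 0, 0, 0, 0, 0, 0, 0.0285, 0, 0, 0, 0, 0, 0, 0.031, 0, 0, 0, 0, 0, 0, 0.033, 0, 0, 0, 0, 0, 0, 0.035, 0, 0, 0, 0, 0, 0, 0.036, 0, 0, 0, 0, 0, 0, 0.037, 0, 0, 0, 0, 0, 0, 0.037, 0, 0, 0, 0, 0, 0, 0.037, 0]

```text
clock: 5.25
position: [0.6093, 0.1238, 0.0649]
ee_rot: [0.613, 0.79, 0.0, -0.0]
ft_force: [-9.8, -0.5, 20.3]
grip_width: 0.002
grasp_force: 10.5
```

It reached the hard stop: 20 N, with the tip at 51 mm. I'll release it smoothly, straight up, then rise and move back towards the front.

>>> play_rows:
  plan: [0, 0, 0, 0, 0, -0.004, 0, 0, 0, 0, 0, 0, -0.009, 0, 0, 0, 0, 0, 0, -0.014, 0, 0, 0, 0, 0, 0, -0.019, 0, 0, 0, 0, 0, 0, -0.024, 0, 0, 0, 0, 0, 0, -0.03, 0, 0, 0, 0, 0, 0, -0.04, 0, 0, 0, 0, 0, 0, -0.08, 0, 0, 0, 0, 0, 0, -0.13, 0, 0, 0, 0, 0.05, -0.05, -0.17, 0, 0, 0, 0, 0.1, -0.1, -0.18, 0, 0, 0, 0, 0.1, -0.1, -0.18, 0, 0, 0, 0, 0.1, -0.1, -0.18, 0]

```text
clock: 6.88
position: [0.4865, 0.1974, 0.2446]
ee_rot: [0.612, 0.791, 0.001, -0.0]
ft_force: [0.3, -1.2, 0.3]
grip_width: -0.001
grasp_force: 0.0
```

Run:
```python
from h import *
o=status.get_obs();print(o['clock'],o['position'],o['ft_force'])
m=viewer.camera_model('wrist');b=snap('wrist','w2.png');np.save('m.npy',m,allow_pickle=True)
a=snap('top','t2.png')[160:260,220:370]
s=snap('side','s2.png')[200:360,180:380]
h=cv2.cvtColor(b,cv2.COLOR_RGB2HSV);bl=cv2.inRange(h,(100,90,50),(125,255,255))
for c in cv2.findContours(bl,cv2.RETR_EXTERNAL,cv2.CHAIN_APPROX_NONE)[0]:
    if cv2.contourArea(c)>100:
        (u,v),r=cv2.minEnclosingCircle(c);print(u,v,r,ray('wrist',[[u,v]],.012,m),ray('wrist',[[u,v]],.0,m))
cv2.imwrite('pics/e.png',np.hstack([cv2.resize(s,(375,300)),cv2.resize(b,(400,300))])[:,:,::-1])
```

```text
6.875 [0.4864604  0.19741765 0.24457697] [ 0.2931022  -1.15115495  0.26038297]
373.2529602050781 310.4168701171875 15.699939727783203 [[0.55984891 0.10537794 0.012     ]] [[0.5629965  0.09962653 0.        ]]
311.75 296.5 14.46773624420166 [[0.49751725 0.10496036 0.012     ]] [[0.49860023 0.09919513 0.        ]]
```

View pics/e.png

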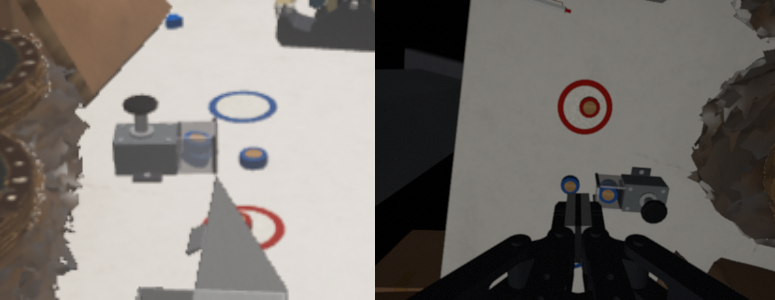

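The press worked. The side view shows one token free in front of the magazine, the plunger back up and two tokens still inside. The token is at wrist pixel (312,296), i.e. about (0.497, 0.104). I'll go down behind it on the +y side with the fingers opened slightly as a two-point cradle.

>>> play_rows:
  plan: [0, 0, 0, -0.06, -0.014, 0.05, 0.2, 0, 0, 0, -0.06, -0.014, 0.1, 0.2, 0, 0, 0, -0.06, -0.014, 0.15, 0.2, 0, 0, 0, -0.06, -0.014, 0.19, 0.2, 0, 0, 0, -0.06, -0.014, 0.205, 0.2, 0, 0, 0, -0.06, -0.014, 0.215, 0.2, 0, 0, 0, -0.06, -0.014, 0.222, 0.2, 0, 0, 0, -0.06, -0.014, 0.226, 0.2, 0, 0, 0, -0.06, -0.014, 0.226, 0.2, 0, 0, 0, -0.06, -0.014, 0.226, 0.2]

```text
clock: 8.28
position: [0.4891, 0.1345, 0.0178]
ee_rot: [0.613, 0.79, 0.0, 0.0]
ft_force: [-1.2, 0.2, 0.4]
grip_width: 0.196
grasp_force: 0.0
```

Run:
```python
from h import *
o=status.get_obs();print(o['clock'],o['position'],o['ft_force'],o['grip_width'])
b=snap('wrist','w3.png');s=snap('side','s3.png')[200:360,180:380]
cv2.imwrite('pics/f.png',np.hstack([cv2.resize(s,(375,300)),cv2.resize(b,(400,300))])[:,:,::-1])
```

```text
8.275 [0.48912842 0.13446805 0.01778935] [-1.15613944  0.21177385  0.44569031] 0.19622191668065692
```

View pics/f.png

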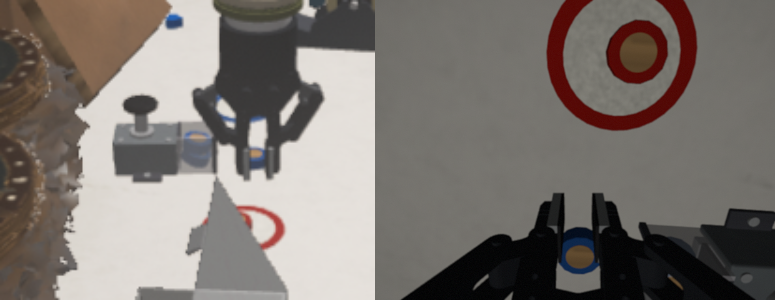

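The token lies centred in the gap between the fingertips, at (578,255) with the fingers at 558 and 598. The push is straight along tool -x for 0.139 m.

>>> play_rows:
  plan: [0, 0, 0, -0.004, 0, 0, 0.2, 0, 0, 0, -0.01, 0, 0, 0.2, 0, 0, 0, -0.017, 0, 0, 0.2, 0, 0, 0, -0.025, 0, 0, 0.2, 0, 0, 0, -0.033, 0, 0, 0.2, 0, 0, 0, -0.041, 0, 0, 0.2, 0, 0, 0, -0.049, 0, 0, 0.2, 0, 0, 0, -0.058, 0, 0, 0.2, 0, 0, 0, -0.067, 0, 0, 0.2, 0, 0, 0, -0.076, 0, 0, 0.2, 0, 0, 0, -0.085, 0, 0, 0.2, 0, 0, 0, -0.094, 0, 0, 0.2, 0, 0, 0, -0.103, 0, 0, 0.2, 0, 0, 0, -0.112, 0, 0, 0.2, 0, 0, 0, -0.12, 0, 0, 0.2, 0, 0, 0, -0.127, 0, 0, 0.2, 0, 0, 0, -0.133, 0, 0, 0.2, 0, 0, 0, -0.137, 0, 0, 0.2, 0, 0, 0, -0.139, 0, 0, 0.2, 0, 0, 0, -0.139, 0, 0, 0.2]

```text
clock: 10.88
position: [0.5233, -0.0004, 0.0173]
ee_rot: [0.613, 0.79, 0.0, -0.0]
ft_force: [0.4, 0.1, 0.7]
grip_width: 0.2
grasp_force: 0.0
```

>>> play_rows:
  plan: [0, 0, 0, 0.01, 0, 0, 0.2, 0, 0, 0, 0.025, 0, 0, 0.2, 0, 0, 0, 0.025, 0, -0.04, 0.2, 0, 0, 0, 0.03, 0, -0.1, 0.2, 0, 0, 0, 0.06, -0.05, -0.16, 0.2, 0, 0, 0, 0.11, -0.1, -0.2, 0.2, 0, 0, 0, 0.11, -0.1, -0.2, 0.2, 0, 0, 0, 0.11, -0.1, -0.2, 0.2, 0, 0, 0, 0.11, -0.1, -0.2, 0.2]

```text
clock: 12.0
position: [0.3992, 0.0817, 0.2171]
ee_rot: [0.613, 0.79, 0.0, 0.0]
ft_force: [0.0, 0.1, -0.9]
grip_width: 0.195
grasp_force: 0.0
```

Run:
```python
from h import *
o=status.get_obs();print(o['clock'],o['position'],o['ft_force'])
a=snap('top','t4.png')[160:260,220:370];s=snap('side','s4.png')[200:360,180:380]
cv2.imwrite('pics/g.png',np.hstack([cv2.resize(a,(450,300)),cv2.resize(s,(350,300))])[:,:,::-1])
```

```text
12.0 [0.39917986 0.08172747 0.21707041] [ 0.00837657  0.09824255 -0.91075887]
```

View pics/g.png

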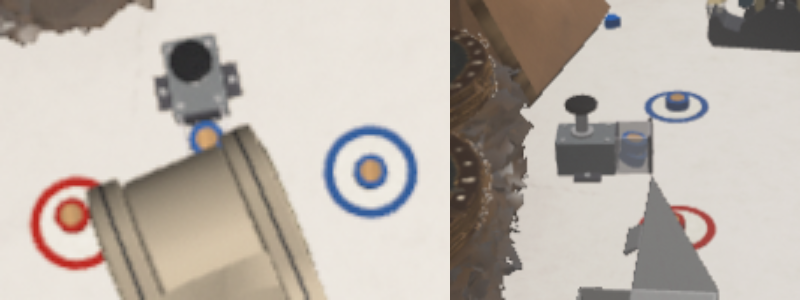

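The token lies in the centre of the blue pad at (370,171). The red token hasn't moved and the arm is clear.

```bash
python3 -c "
from workcell import manip
print(manip.hand_in())"
```

```text
the job is handed in; nothing more can be done
None
```

The job is done and handed in at about 12 s: one blue token was dispensed with a single full press and pushed to the middle of the blue-rimmed spot, with the red token and the other two blue tokens still in place.

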